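# Shut, bolt and lock a two-leaf roaster control enclosure

## Robot

A 6-joint arm with a two-finger parallel gripper is mounted at the origin on the work surface. World frame = base frame: x ahead of the robot, y to its left, z up, the work surface at z = 0. Lengths are in m, angles in rad, forces in N, time in s.
With the tool pointing down it reaches from about 0.35 to 0.975 m from the base axis. Payload 4.9 kg.
Tool frame: the origin (TCP) lies at the very end of the fingers, on their centre line; the grasp point (between the pads) lies 19 mm behind it; z points along the fingers, y is the line along which they close (so a half turn about z gives the same grasp; the last joint's range is limited). The gripper opens to 85 mm and grips with 20 to 120 N. Pads are 22 mm wide; open, the fingers measure 114 mm over their backs; the gripper's body (76 mm by 85 mm) begins 54 mm behind the grasp point. The pads swing forward as they close: fully open they stand 13 mm farther back than shut.
Start: joints at [1.121, 0.053, 1.613, -0, 1.476, -0.119], TCP at [0.203, 0.591, 0.231] pointing down, gripper open.
Joint ranges: [-3.01, 3.01], [-1.01, 2.22], [0.06, 2.58], [-1.02, 4.17], [0.09, 2.62], [-3.14, 3.14]. Speed limits (rad/s): [2.57, 2.57, 3.14, 3.14, 3.14, 3.14].

## Interface

Orientations are given as a unit quaternion [w, x, y, z].
In Python, from plant import manip gives the robot as it stands.
- The arm moves only by the tool play_rows, never from a script. Its argument "series" is a list that holds one entry, the list of rows, each a list of 7 numbers: the shift along the world's x, y, z in m, then the turn, a rotation vector about the world's x, y, z in degrees, then the opening, from 0 (shut) to 1 (fully open). In form: [[[dx, dy, dz, rx, ry, rz, grip], ...]]. A call has 1 to 10 rows; each row shifts and turns the commanded pose from where the row before left it; what a row does not reach is not made up. A row lasts 1/10 s, in which the tool goes at most 50 mm and 8.59 degrees, less where a joint would pass 70% of its speed; a pose out of reach is approached as far as the arm can. A call with a gripper value outside its range is refused whole. The fingers move at their own pace and stop on an object; the grip force is fixed at half the most. Time passes only in rows, so rows that do not move let the fingers close. It gives the time, the measured TCP pose, the force, the opening and the grip force at its end, in the units of the state.
- manip.state(): the state, without advancing time (a new reading comes with each control period).
- manip.grab_frame(name): name is "side" or "top"; returns a dict with "frame" (400x640x3 uint8, blue, green, red), "mtx" (3x3 intrinsics, pixels), "R" (3x3) and "t" (3): a world point X has camera coordinates R X + t. Camera axes: x right, y down, z forward; pixel columns grow to the right and rows downward; lengths in m; the calibration is good to about 2 mm. A picture is of the moment at which its call begins. There is no depth.
- manip.job_done(): hands the job in; it is judged then, once.
The state is a dict: "time": time; "joint_pos": joint angles; "joint_vel": joint speeds; "joint_efforts": joint torques, N m; "tool_pos": TCP position; "tool_rot": TCP orientation; "contact_force": force on the tool from outside, world axes, zero at the start; "ft_torque": the same for the moment, N m; "gripper_width": opening from 0.0 (shut) to 1.0 (fully open); "grasp_force": force on a finger pad.
Only numpy, scipy, OpenCV 4.12 (cv2) and the standard library are available. Lean on these libraries where they do the work, as an engineer would, in place of code of your own. Each camera call takes 0.05 s, during which the arm holds its last target. There are 200 camera calls.

## Task

The controller has been refitted, so close up the blue control enclosure on the bench. Swing the rebated leaf (the one carrying the long bolt) shut first, and while the flanged leaf is still standing open press the bolt straight down until it bottoms in the sill and no red shows on the rod; then shut the flanged leaf over it so the edges lap, and last of all turn the black lever on it from upright down to level to lock it. Leave the tools and parts lying around the box where they are.

Things in the scene. Friction and masses are not known exactly. Their poses are not given: they have to be found in the camera images.
- enclosure: Blue sheet-steel control box screwed to the bench, 360 wide (y), 206 deep (x), 280 mm tall, open in front. Origin: on the bench, under the middle of the closed leaves' front plane. Own axes: +x into the box, away from the robot, +y to the robot's left along the front, z up; yaw varies. Under the leaves a 40 mm high sill, flush with their front. Roof 280 mm up, level with the tops of the leaves.
- rebated_leaf (a joint): Opening angle of the left-hand (+y) leaf, rad: 0 shut, grows as it swings out towards the robot (up to 1.9). 24 mm thick blue pan, 43 to 280 mm above the bench, 158 mm wide from its hinge line; then a grey strip set back 18 mm (the rebate, holding the bolt), ending 190 mm from the hinge line. Friction keeps it where it is left; about 2 N moves it at 80 mm from the hinge.
- flanged_leaf (a joint): Opening angle of the right-hand (-y) leaf, rad: 0 shut, grows as it swings out towards the robot (up to 1.9). 24 mm thick blue pan, 162 mm wide, same height, then a 4 mm thick flange flush with its front, ending 198 mm from the hinge line. Shut last, the flange lies over the rebate and hides the rod; in the wrong order the edges foul and the rebated leaf stays ajar. Friction as the other.
- shoot_bolt (a joint): Downward travel of the bolt in m: 0 = fully up, 0.032 = bottomed in the blind socket in the sill. It enters the socket only with the rebated leaf shut. It slides with 3 N of friction and stays where it is left.
- lever (a joint): Angle of the lever in rad: 0 = straight up (free), 1.57 = level, pointing along the flanged leaf towards that leaf's own hinge (locked; stops there). It turns in the plane of the leaf and stays where it is left; about 3 N at 50 mm from its pivot moves it.
- rebated_hinge (a point): Point on the rebated leaf's vertical hinge line, at the height of the leaf's top (280 mm above the bench). The line lies in the leaf's front face, at x = 0, y = +180 mm in the enclosure's axes.
- rebated_push (a point): Point on the outer (front) face of the rebated leaf, 80 mm from its hinge line, 240 mm above the bench; the face is clear there. Its -x axis points out of the front face.
- bolt_head (a point): Centre of the top of the bolt's dark round head, 22 mm across, 10 mm high, on a vertical 10 mm rod in the rebate, 176 mm from the rebated leaf's hinge line, 11.5 mm behind its front face. Top of the head 325 mm above the bench with the bolt up, 293 mm with it home. The rod is red under the head: up to 32 mm of red show above the leaf's top, none when it is home.
- flanged_hinge (a point): Point on the flanged leaf's vertical hinge line, at the height of the leaf's top (280 mm above the bench). The line lies in the leaf's front face, at x = 0, y = -180 mm in the enclosure's axes.
- flanged_push (a point): Point on the outer (front) face of the flanged leaf, 80 mm from its hinge line, 240 mm above the bench; the face is clear there while the lever is up. Its -x axis points out of the front face.
- lever_pivot (a point): Point on the lever's turning axis in the middle of the bar's thickness: 135 mm from the flanged leaf's hinge line, 215 mm above the bench, 32 mm in front of the leaf's front face. The axis is square to the leaf.
- lever_tip (a point): End of the lever's bar, 65 mm from the pivot. Black bar 16 x 16 mm with a red stripe, standing from 24 to 40 mm in front of the leaf face; upright, its tip is 280 mm above the bench.
- drill: Bystander: blue and black cordless drill standing on its battery, 190 mm tall; leave it. Origin at its foot.
- multimeter: Bystander: yellow multimeter lying flat, 165 x 80 x 40 mm; leave it.
- jar: Bystander: closed jar, 72 mm across, 105 mm tall; leave it. Origin at its foot.
- screw_tray: Bystander: red tray of screws, 160 x 110 x 30 mm; leave it.
- old_board: Bystander: the old controller board on an aluminium bracket, 130 x 80 x 30 mm, lying in front of the box; leave it.
- screwdriver: Bystander: orange-handled screwdriver, 200 mm, lying under the swing of the rebated leaf (which passes 43 mm above the bench); leave it.
- wrench: Bystander: steel wrench, 150 mm, lying under the swing of the flanged leaf (which passes 43 mm above the bench); leave it.

How it is judged:
On the way, in this order (a step that is already met when the one before it is completed fails the run):
1. the rebated leaf is shut while the flanged leaf still stands open (value of joint rebated_leaf below 0.035 rad and value of joint flanged_leaf above 0.35 rad), for 0.2 s.
2. the bolt is pressed to the bottom of its socket, with the rebated leaf shut and the flanged leaf still open (all of step 1 and value of joint shoot_bolt above 0.029 m), for 0.2 s.
3. the flanged leaf is shut over the rebated one, lever still up (value of joint each of flanged_leaf, rebated_leaf below 0.035 rad and value of joint shoot_bolt above 0.029 m and value of joint lever below 0.6 rad), for 0.2 s.
At the end, for the whole second after the job is handed in: both leaves shut to within 0.035 rad (about 6 mm at the edge) with the flange lapping over the rebate, the bolt within 3 mm of the bottom of its socket, the lever level to within 0.15 rad, all at rest, and no tool or part on the bench moved by more than 30 mm (value of joint each of rebated_leaf, flanged_leaf below 0.035 rad and value of joint shoot_bolt above 0.029 m and value of joint lever above 1.42 rad and velocity of joint each of rebated_leaf, flanged_leaf, lever below 0.05 rad/s); the robot touches nothing.
It fails at once if a tool or part lying on the bench is moved by more than 30 mm (distance of any of drill, multimeter, jar, screw_tray, old_board, screwdriver, wrench from where it was at the start of the episode above 0.03 m).
It also fails if it takes over 61 s, if anything falls off the work surface, if the arm or the gripper's body presses on something with over 40 N, if the wrist force passes 120 N, or if a joint passes its speed limit or range.

## Working session

There is one attempt and no reset: what is moved stays moved. The work goes in short steps, Python scripts to look and compute and a tool call to move; the robot and the scene stay as the last step left them, time stands still between calls to the robot, and variables do not carry over. Pictures are saved under pics/ and viewed, at most 10 in all, crops included, and the job is handed in when it is done.

Besides the shell and the picture viewer there is one more tool, called after "Emit:" by a JSON object that holds its "method" and its "body". play_rows: Moves the arm, as the interface text tells. Its arguments: {"type":"object","properties":{"series":{"type":"array"}},"required":["series"]}

```bash
mkdir -p pics
cat > h.py <<'E'
from plant import manip
import numpy as np, cv2, pickle
def snap(name,tag):
    f=manip.grab_frame(name); cv2.imwrite(f'pics/{tag}.png',f['frame']); pickle.dump(f,open(f'{tag}.pkl','wb')); return f
def load(tag): return pickle.load(open(f'{tag}.pkl','rb'))
def proj(f,X):
    c=np.asarray(f['R'])@np.asarray(X,float)+np.asarray(f['t']).ravel(); p=np.asarray(f['mtx'])@c; return p[:2]/p[2]
def onz(f,u,v,z):
    R=np.asarray(f['R']);t=np.asarray(f['t']).ravel(); C=-R.T@t; d=R.T@np.linalg.inv(f['mtx'])@[u,v,1]
    return C+d*(z-C[2])/d[2]
E
python3 - <<'E'
from h import *
for n in('side','top'):
    f=snap(n,n+'0'); print(n,-np.asarray(f['R']).T@np.asarray(f['t']).ravel(),np.asarray(f['R'])[2])
s=manip.state(); print(s)
E
```

```text
side [-0.08673793 -0.28999867  1.06991589] [ 0.55923044  0.25059248 -0.7902308 ]
top [0.39799684 0.0040355  1.29816824] [ 0.10393239 -0.01185641 -0.99451369]
{'time': 0.1, 'joint_pos': array([ 1.12102096e+00,  5.32791038e-02,  1.61417984e+00,  1.06926571e-05,
        1.47600741e+00, -1.18978955e-01]), 'joint_vel': array([-4.74442611e-05, -1.36020518e-03, -3.41622148e-03, -8.72933098e-04,
        4.18519153e-03, -4.38895126e-04]), 'joint_efforts': array([ 3.69635873e-04, -3.94899559e+01, -3.71365464e+01, -1.06252110e-04,
        3.89789755e-03, -3.92010861e-05]), 'tool_pos': array([0.2027303 , 0.59059887, 0.23017941]), 'tool_rot': array([-2.67949580e-04,  1.64645548e-01,  9.86352354e-01, -8.97726842e-04]), 'contact_force': array([-0.31657559, -0.01219872, -0.01986245]), 'ft_torque': array([-0.01527584,  0.06242329,  0.02787421]), 'grasp_force': 0.0, 'gripper_width': 1.0003045213890953}
```

View pics/top0.png

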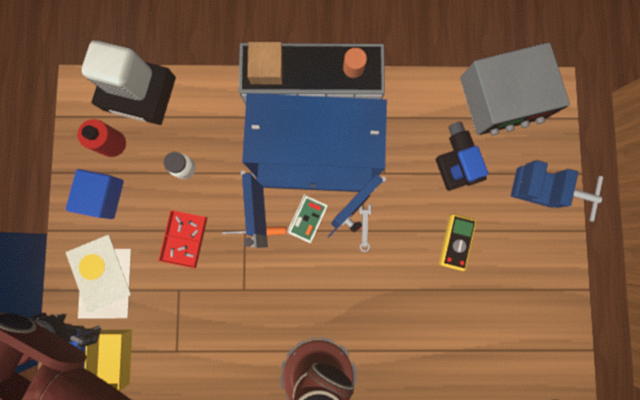

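View pics/side0.png

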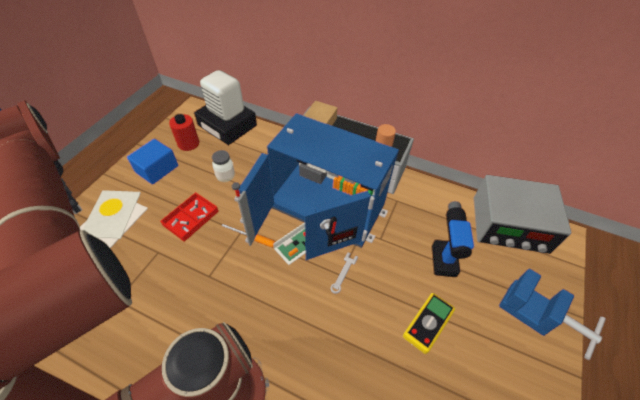

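The top view shows the box with roof corners near (245,97), (386,97), (386,188) and (245,162 to 188). The rebated leaf is about square open at (255,210) and the flanged leaf about 0.8 rad open at (360,205). I'll enlarge this area.

Run:
```python
from h import *
a=load('top0')['frame'][85:260,230:400]; b=load('side0')['frame'][110:270,225:400]
cv2.imwrite('pics/tc.png',cv2.resize(a,None,fx=3.4,fy=3.4,interpolation=cv2.INTER_CUBIC))
cv2.imwrite('pics/sc.png',cv2.resize(b,None,fx=3.6,fy=3.6,interpolation=cv2.INTER_CUBIC))
```

```text
(no output)
```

View pics/tc.png

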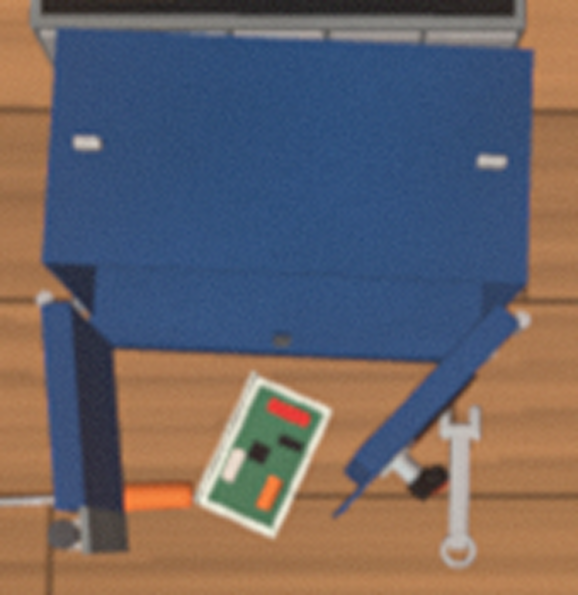

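View pics/sc.png

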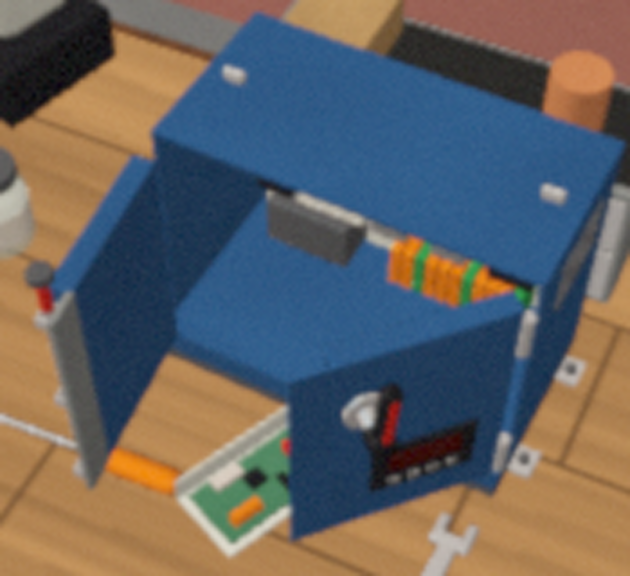

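The crops show the hinge knuckles at (44,298) and (524,320) in the top crop, the bolt head at (65,532), and the flange tip at (335,516). The roof corners are (57,30), (533,50), (42,264) and (525,285). The lever is upright, and the side crop shows red on the rod.

Run:
```python
from h import *
f=load('top0')
P=lambda x,y,z:onz(f,x/3.4+230-.35,y/3.4+85-.35,z)
L=P(44,298,.28);R=P(524,320,.28)
B=P(65,532,.325);T=P(335,516,.28)
for a in [(57,30),(533,50),(42,264),(525,285)]: print(P(*a,.28))
print('L',L,'R',R,np.linalg.norm(L-R),'B',B,'T',T, 'leverTop',P(430,482,.28))
C=(L+R)/2; y=(L-R)/np.linalg.norm(L-R); yaw=np.arctan2(-y[0],y[1]); print('C',C,'yaw',yaw)
ex=np.array([np.cos(yaw),np.sin(yaw)]);ey=np.array([-ex[1],ex[0]])
def loc(p): d=(p-C)[:2]; return np.array([d@ex,d@ey])
b=loc(B)-[0,.18]; t=loc(T)-[0,-.18]
print('b',b,np.hypot(*b),'t',t,np.hypot(*t), np.arctan2(-t[0],t[1]))
print('roof',[loc(P(*a,.28)) for a in [(57,30),(533,50),(42,264),(525,285)]])
# rebated angle: bolt at dist .176, behind .0115: local(th): -y*(.176)c.. 
print('th_reb', np.arctan2(-b[0],-b[1])+np.arctan2(.0115,.176), 'or', np.arctan2(-b[0],-b[1])-np.arctan2(.0115,.176))
```

```text
[0.78195225 0.18353226 0.28      ]
[ 0.76841059 -0.1743507   0.28      ]
[0.60348601 0.19100298 0.28      ]
[ 0.58897956 -0.16566842  0.28      ]
L [0.57809058 0.18899895 0.28      ] R [ 0.56280145 -0.16454319  0.28      ] 0.35387257722309473 B [0.40636256 0.16291033 0.325     ] T [ 0.41854386 -0.02503032  0.28      ] leverTop [ 0.44330789 -0.09422624  0.28      ]
C [0.57044601 0.01222788 0.28      ] yaw -0.04321863189928616
b [-0.17044049 -0.03654751] 0.1743148940609027 t [-0.15015057  0.13621363] 0.20272973694577012 0.8340283628955611
roof [array([0.2039075 , 0.18028259]), array([ 0.20584088, -0.17785127]), array([0.02528514, 0.18003566]), array([ 0.02620229, -0.17692944])]
th_reb 1.424813442661713 or 1.294317128662529
```

The box origin is about (0.571, 0.012) with yaw about -0.041. The rebated leaf is at 1.42 rad and the flanged leaf at about 0.83 rad. I'll approach the outer face of the rebated leaf with closed fingers.

Emit:
{"method": "play_rows", "body": {"series": [[[0.027,-0.034,0.002,0,0,1.7,0],[0.027,-0.034,0.002,0,0,1.7,0],[0.027,-0.034,0.002,0,0,1.7,0],[0.027,-0.034,0.002,0,0,1.7,0],[0.027,-0.034,0.002,0,0,1.7,0],[0.027,-0.034,0.002,0,0,1.7,0],[0.027,-0.034,0.002,0,0,1.7,0],[0.027,-0.034,0.002,0,0,1.7,0],[0.027,-0.034,0.002,0,0,1.7,0],[0.027,-0.034,0.002,0,0,1.4,0]]]}}

```text
time: 1.1
tool_pos: [0.4736, 0.2494, 0.2509]
tool_rot: [-0.0, 0.019, 1.0, -0.0]
contact_force: [0.0, 0.4, -0.1]
gripper_width: 0.001
grasp_force: 0.0
```

```bash
cat >> h.py <<'E'
yaw=-.041; C=np.array([.571,.0125]); ex=np.array([np.cos(yaw),np.sin(yaw)]);ey=np.array([-ex[1],ex[0]])
W=lambda x,y:C+x*ex+y*ey
def reb(th,r,w): s,c=np.sin(th),np.cos(th); return W(-r*s-w*c, .18-r*c+w*s)
def fla(th,r,w): s,c=np.sin(th),np.cos(th); return W(-r*s-w*c, -.18+r*c-w*s)
E
python3 - <<'E'
from h import *
s=manip.state();p=s['tool_pos'];print(p,s['tool_rot'],s['gripper_width'],s['time'])
q=p[:2]
for th in [1.5,1.425,1.28,1.14,1.0,.86,.72,.58,.44,.3,.2,.1,.04,0,-.03]:
    n=reb(th,.1,.015); print(th,n.round(3),(n-q).round(3)); q=n
E
```

```text
[0.47356299 0.24944638 0.25094175] [-2.39660009e-04  1.91535377e-02  9.99816525e-01 -2.51033868e-05] 0.0006424611907572941 1.1
1.5 [0.478 0.204] [ 0.004 -0.045]
1.425 [0.477 0.197] [-0.001 -0.008]
1.28 [0.478 0.182] [ 0.    -0.015]
1.14 [0.48  0.168] [ 0.002 -0.014]
1.0 [0.485 0.155] [ 0.004 -0.013]
0.86 [0.491 0.142] [ 0.006 -0.013]
0.72 [0.499 0.13 ] [ 0.008 -0.012]
0.58 [0.508 0.12 ] [ 0.009 -0.011]
0.44 [0.519 0.111] [ 0.011 -0.009]
0.3 [0.531 0.103] [ 0.012 -0.008]
0.2 [0.54  0.099] [ 0.009 -0.004]
0.1 [0.549 0.095] [ 0.01  -0.003]
0.04 [0.555 0.094] [ 0.006 -0.002]
0 [0.559 0.093] [ 0.004 -0.001]
-0.03 [0.562 0.093] [ 0.003 -0.001]
```

Emit:
{"method": "play_rows", "body": {"series": [[[0.002,-0.023,0,0,0,0,0],[0.002,-0.022,0,0,0,0,0],[0,-0.012,0,0,0,0,0],[0,-0.012,0,0,0,0,0],[0.002,-0.014,0,0,0,0,0],[0.004,-0.013,0,0,0,0,0],[0.006,-0.013,0,0,0,0,0],[0.008,-0.012,0,0,0,0,0],[0.009,-0.011,0,0,0,0,0],[0.011,-0.009,0,0,0,0,0]]]}}

```text
time: 2.1
tool_pos: [0.5176, 0.1091, 0.2512]
tool_rot: [-0.0, 0.02, 1.0, 0.0]
contact_force: [-1.0, 2.9, 0.7]
gripper_width: 0.001
grasp_force: 1.1
```

Emit:
{"method": "play_rows", "body": {"series": [[[0.006,-0.004,0,0,0,0,0],[0.006,-0.004,0,0,0,0,0],[0.005,-0.002,0,0,0,0,0],[0.005,-0.002,0,0,0,0,0],[0.005,-0.001,0,0,0,0,0],[0.005,-0.001,0,0,0,0,0],[0.005,0,0,0,0,0,0],[0,0,0,0,0,0,0]]]}}

```text
time: 2.9
tool_pos: [0.5548, 0.096, 0.2514]
tool_rot: [0.001, 0.02, 1.0, -0.0]
contact_force: [-0.2, 0.7, 1.0]
gripper_width: 0.005
grasp_force: 0.0
```

Run:
```python
from h import *
f=snap('top','top1');a=f['frame'][85:260,230:400]; b=snap('side','side1')['frame'][110:270,225:400]
r=lambda i:cv2.resize(i,(400,400),interpolation=cv2.INTER_CUBIC)
cv2.imwrite('pics/c1.png',np.hstack([r(a),r(b)]))
```

```text
(no output)
```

View pics/c1.png

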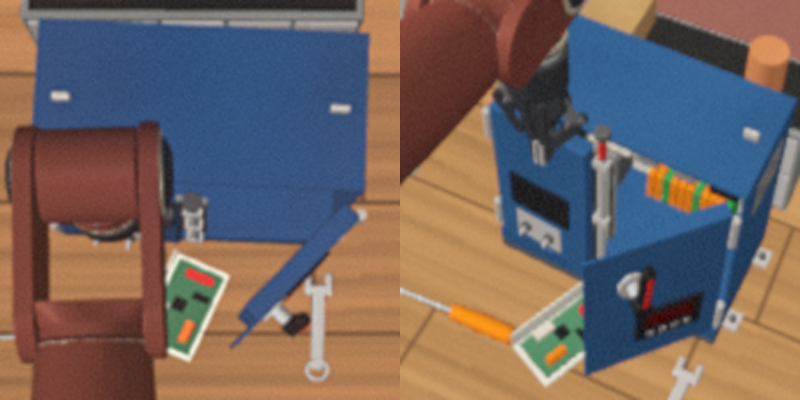

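The rebated leaf is nearly shut, with the bolt head at (193,203) in the left half and red still showing. I'll keep pushing until the stop is felt.

Emit:
{"method": "play_rows", "body": {"series": [[[0.003,0,0,0,0,0,0],[0.003,0,0,0,0,0,0],[0,0,0,0,0,0,0]]]}}

```text
time: 3.3
tool_pos: [0.5605, 0.0961, 0.2514]
tool_rot: [0.0, 0.02, 1.0, 0.0]
contact_force: [0.8, 0.4, -0.1]
gripper_width: -0.002
grasp_force: 0.0
```

Emit:
{"method": "play_rows", "body": {"series": [[[0.003,0,0,0,0,0,0],[0,0,0,0,0,0,0],[0,0,0,0,0,0,0]]]}}

```text
time: 3.6
tool_pos: [0.5632, 0.0962, 0.2513]
tool_rot: [0.0, 0.02, 1.0, 0.0]
contact_force: [-0.4, -0.7, 0.3]
gripper_width: -0.0
grasp_force: 0.0
```

Emit:
{"method": "play_rows", "body": {"series": [[[0.003,0,0,0,0,0,0],[0,0,0,0,0,0,0],[0,0,0,0,0,0,0]]]}}

```text
time: 3.9
tool_pos: [0.5633, 0.0961, 0.2513]
tool_rot: [-0.004, 0.02, 1.0, -0.0]
contact_force: [-12.3, -1.2, 5.4]
gripper_width: -0.004
grasp_force: 6.4
```

Emit:
{"method": "play_rows", "body": {"series": [[[0.003,0,0,0,0,0,0],[0,0,0,0,0,0,0],[0,0,0,0,0,0,0]]]}}

```text
time: 4.2
tool_pos: [0.5632, 0.0962, 0.2514]
tool_rot: [-0.008, 0.019, 1.0, -0.001]
contact_force: [-25.4, -1.0, 10.7]
gripper_width: -0.003
grasp_force: 12.8
```

The stop is firm, so the leaf is shut. I'll back off, rise, and locate the bolt.

Emit:
{"method": "play_rows", "body": {"series": [[[-0.01,0,0,0,0,0,0],[-0.02,0,0,0,0,0,0],[0,0,0.035,0,0,0,0],[0,0,0.035,0,0,0,0],[0,0,0.035,0,0,0,0],[0,0,0,0,0,0,0]]]}}

```text
time: 4.8
tool_pos: [0.5411, 0.0962, 0.3634]
tool_rot: [0.006, 0.02, 1.0, 0.0]
contact_force: [0.0, 0.5, 1.2]
gripper_width: 0.001
grasp_force: 0.0
```

Run:
```python
from h import *
f=load('top1'); print(onz(f,311.7,173.5,.325), proj(f,[*W(.0115,.004),.325]))
g=load('side1'); u,v=225+203/400*175-.3,110+134/400*160-.3; print(onz(g,u,v,.325),proj(g,[*W(.0115,.004),.325]),(u,v))
```

```text
[0.56774868 0.01563706 0.325     ] [311.56016316 167.36305793]
[0.56030931 0.01590214 0.325     ] [316.92554122 158.08856466] (313.5125, 163.29999999999998)
```

Run:
```python
from h import *
r=lambda i:cv2.resize(i,(400,400),interpolation=cv2.INTER_CUBIC)
f=snap('top','top2');a=f['frame'][140:200,285:345]; b=snap('side','side2')['frame'][130:190,285:345]
cv2.imwrite('pics/c2.png',np.hstack([r(a),r(b)]))
```

```text
(no output)
```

View pics/c2.png

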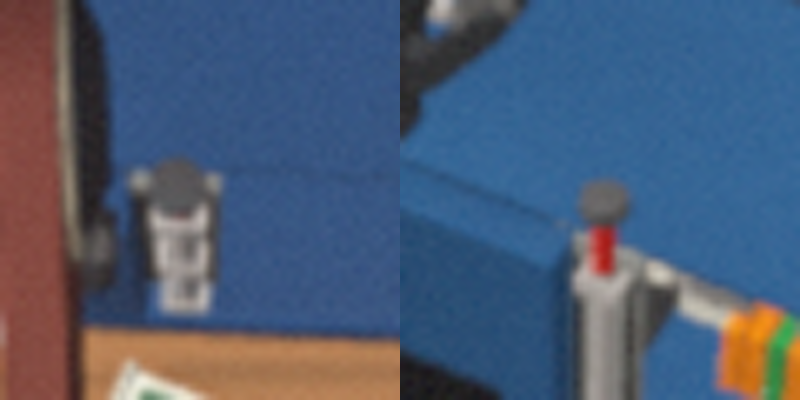

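The bolt head is at top pixel (311.4,167.3), which matches the shut prediction of (311.6,167.4), so the leaf is shut. I'll move over the bolt at (0.583, 0.016).

Emit:
{"method": "play_rows", "body": {"series": [[[0.015,-0.03,0,0,0,0,0],[0.015,-0.03,0,0,0,0,0],[0.013,-0.02,0,0,0,0,0],[0,0,0,0,0,0,0],[0,0,0,0,0,0,0]]]}}

```text
time: 5.4
tool_pos: [0.5815, 0.016, 0.3541]
tool_rot: [-0.002, 0.02, 1.0, 0.0]
contact_force: [0.3, 0.4, 1.1]
gripper_width: -0.001
grasp_force: 0.0
```

Emit:
{"method": "play_rows", "body": {"series": [[[0,0,-0.015,0,0,0,0],[0,0,-0.01,0,0,0,0],[0,0,-0.006,0,0,0,0],[0,0,-0.006,0,0,0,0],[0,0,-0.006,0,0,0,0],[0,0,-0.006,0,0,0,0],[0,0,-0.004,0,0,0,0],[0,0,-0.004,0,0,0,0],[0,0,-0.003,0,0,0,0],[0,0,0,0,0,0,0]]]}}

```text
time: 6.4
tool_pos: [0.582, 0.0159, 0.2957]
tool_rot: [-0.0, 0.02, 1.0, -0.0]
contact_force: [0.2, 0.6, 0.1]
gripper_width: -0.002
grasp_force: 0.0
```

Emit:
{"method": "play_rows", "body": {"series": [[[0,0,-0.002,0,0,0,0],[0,0,-0.002,0,0,0,0],[0,0,0,0,0,0,0]]]}}

```text
time: 6.7
tool_pos: [0.5822, 0.0158, 0.293]
tool_rot: [0.0, 0.02, 1.0, -0.0]
contact_force: [-1.1, 0.5, 3.8]
gripper_width: 0.001
grasp_force: 1.8
```

Emit:
{"method": "play_rows", "body": {"series": [[[0,0,-0.003,0,0,0,0],[0,0,0,0,0,0,0],[0,0,0,0,0,0,0],[0,0,0,0,0,0,0]]]}}

```text
time: 7.1
tool_pos: [0.5824, 0.0158, 0.2929]
tool_rot: [0.001, 0.02, 1.0, -0.0]
contact_force: [-4.9, -0.2, 12.1]
gripper_width: 0.001
grasp_force: 6.0
```

The bolt is home: the tip is at z = 0.293 and it resists firmly. Next is the flanged leaf.

Run:
```python
from h import *
p=fla(.834,.08,.05);print(p)
q=p
for th in [.9,.834,.72,.6,.48,.36,.26,.18,.1,.04,0]:
    n=fla(th,.08,.013); print(th,n.round(3),(n-q).round(3)); q=n
```

```text
[ 0.47153958 -0.14683492]
0.9 [ 0.495 -0.125] [0.023 0.022]
0.834 [ 0.498 -0.12 ] [0.003 0.004]
0.72 [ 0.503 -0.113] [0.006 0.007]
0.6 [ 0.51  -0.106] [0.007 0.007]
0.48 [ 0.518 -0.1  ] [0.008 0.006]
0.36 [ 0.526 -0.095] [0.008 0.005]
0.26 [ 0.534 -0.092] [0.007 0.003]
0.18 [ 0.54 -0.09] [0.006 0.002]
0.1 [ 0.546 -0.088] [0.006 0.002]
0.04 [ 0.551 -0.087] [0.005 0.001]
0 [ 0.554 -0.087] [0.003 0.   ]
```

Emit:
{"method": "play_rows", "body": {"series": [[[0,0,0.02,0,0,0,0],[0,0,0.045,0,0,0,0],[-0.04,-0.03,0,0,0,0,0],[-0.04,-0.03,0,0,0,0,0],[-0.03,-0.03,0,0,0,0,0],[0,-0.04,0,0,0,0,0],[0,0,0,0,0,0,0]]]}}

```text
time: 7.8
tool_pos: [0.471, -0.1172, 0.3537]
tool_rot: [-0.0, 0.022, 1.0, -0.001]
contact_force: [-0.2, 0.6, 0.0]
gripper_width: -0.001
grasp_force: 0.0
```

Emit:
{"method": "play_rows", "body": {"series": [[[0,-0.03,0,0,0,0,0],[0,0,0,0,0,0,0],[0,0,-0.035,0,0,0,0],[0,0,-0.035,0,0,0,0],[0,0,-0.033,0,0,0,0],[0.011,0.011,0,0,0,0,0],[0.012,0.011,0,0,0,0,0],[0.003,0.004,0,0,0,0,0],[0.006,0.007,0,0,0,0,0],[0.007,0.007,0,0,0,0,0]]]}}

```text
time: 8.8
tool_pos: [0.5125, -0.1039, 0.2535]
tool_rot: [0.002, 0.02, 1.0, -0.001]
contact_force: [-1.9, -2.6, 0.9]
gripper_width: 0.003
grasp_force: 1.2
```

Emit:
{"method": "play_rows", "body": {"series": [[[0.008,0.006,0,0,0,0,0],[0.008,0.005,0,0,0,0,0],[0.007,0.003,0,0,0,0,0],[0.006,0.002,0,0,0,0,0],[0.006,0.002,0,0,0,0,0],[0.004,0,0,0,0,0,0],[0.002,0,0,0,0,0,0],[0,0,0,0,0,0,0]]]}}

```text
time: 9.6
tool_pos: [0.5524, -0.0857, 0.2512]
tool_rot: [0.0, 0.02, 1.0, 0.0]
contact_force: [-0.6, 0.0, 0.1]
gripper_width: 0.001
grasp_force: 0.0
```

Emit:
{"method": "play_rows", "body": {"series": [[[0.003,0,0,0,0,0,0],[0,0,0,0,0,0,0],[0,0,0,0,0,0,0]]]}}

```text
time: 9.9
tool_pos: [0.5552, -0.086, 0.2514]
tool_rot: [0.0, 0.02, 1.0, -0.0]
contact_force: [0.6, -0.6, -0.2]
gripper_width: 0.004
grasp_force: 0.0
```

Emit:
{"method": "play_rows", "body": {"series": [[[0.003,0,0,0,0,0,0],[0,0,0,0,0,0,0],[0,0,0,0,0,0,0]]]}}

```text
time: 10.2
tool_pos: [0.5554, -0.086, 0.2515]
tool_rot: [-0.004, 0.02, 1.0, -0.0]
contact_force: [-12.5, 0.2, 5.5]
gripper_width: 0.004
grasp_force: 6.2
```

Emit:
{"method": "play_rows", "body": {"series": [[[0.003,0,0,0,0,0,0],[0,0,0,0,0,0,0],[0,0,0,0,0,0,0]]]}}

```text
time: 10.5
tool_pos: [0.5554, -0.086, 0.2516]
tool_rot: [-0.008, 0.02, 1.0, -0.0]
contact_force: [-24.3, 0.3, 11.0]
gripper_width: -0.002
grasp_force: 12.7
```

Both leaves are at their stops. I'll retreat, move to the left of the lever, and check.

Emit:
{"method": "play_rows", "body": {"series": [[[-0.01,0,0,0,0,0,0],[-0.02,0,0,0,0,0,0],[0,0,0.04,0,0,0,0],[0,0,0.04,0,0,0,0],[0,0.045,0,0,0,0,0],[0,0.045,0,0,0,0,0],[0.003,0.004,0,0,0,0,0],[0,0,0,0,0,0,0],[0,0,0,0,0,0,0]]]}}

```text
time: 11.4
tool_pos: [0.5341, 0.0075, 0.3311]
tool_rot: [-0.0, 0.02, 1.0, -0.0]
contact_force: [-0.1, 0.8, 0.9]
gripper_width: 0.0
grasp_force: 0.0
```

Run:
```python
from h import *
r=lambda i:cv2.resize(i,(400,400),interpolation=cv2.INTER_CUBIC)
f=snap('top','top3');a=f['frame'][130:220,280:390]; g=snap('side','side3');b=g['frame'][120:250,250:380]
cv2.imwrite('pics/c3.png',np.hstack([r(a),r(b)]))
print(proj(g,[*W(-.032,-.045),.28]),proj(g,[*W(-.032,-.045),.215]),manip.state()['tool_pos'])
```

```text
[325.0109957 185.2593969] [324.34238383 199.65489271] [0.53401084 0.00700763 0.33102349]
```

View pics/c3.png

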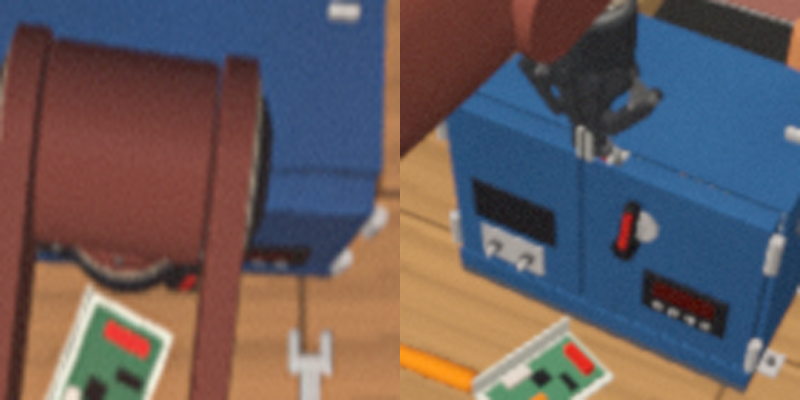

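Both leaves are shut and flush, and the bolt head sits low with no red visible. The lever is upright with its tip at side pixel (324.7,187), as predicted. I'll descend beside it and sweep it over.

Emit:
{"method": "play_rows", "body": {"series": [[[0.003,0,-0.033,0,0,0,0],[0,0,-0.033,0,0,0,0],[0,-0.008,0,0,0,0,0],[0,-0.007,0,0,0,0,0],[0,-0.01,0,0,0,0,0],[0,-0.01,-0.001,0,0,0,0],[0,-0.01,-0.004,0,0,0,0],[0,0,0,0,0,0,0]]]}}

```text
time: 12.3
tool_pos: [0.5376, -0.0386, 0.2613]
tool_rot: [0.001, 0.021, 1.0, -0.001]
contact_force: [0.3, -0.2, 0.2]
gripper_width: 0.001
grasp_force: 0.0
```

Emit:
{"method": "play_rows", "body": {"series": [[[0,-0.005,-0.003,0,0,0,0],[0,-0.004,-0.003,0,0,0,0],[0,-0.004,-0.003,0,0,0,0],[0,-0.003,-0.004,0,0,0,0],[0,-0.003,-0.004,0,0,0,0],[0,-0.003,-0.004,0,0,0,0],[0,-0.002,-0.005,0,0,0,0],[0,-0.002,-0.004,0,0,0,0],[0,0,0,0,0,0,0]]]}}

```text
time: 13.2
tool_pos: [0.5371, -0.0636, 0.2299]
tool_rot: [0.0, 0.02, 1.0, -0.001]
contact_force: [0.1, -1.4, 2.2]
gripper_width: 0.0
grasp_force: 0.7
```

Emit:
{"method": "play_rows", "body": {"series": [[[0,-0.002,-0.004,0,0,0,0],[0,0,-0.003,0,0,0,0],[0,0,-0.002,0,0,0,0],[0,0,0,0,0,0,0]]]}}

```text
time: 13.6
tool_pos: [0.537, -0.0654, 0.2228]
tool_rot: [0.0, 0.02, 1.0, -0.001]
contact_force: [-3.3, -1.7, 11.2]
gripper_width: 0.002
grasp_force: 4.9
```

Emit:
{"method": "play_rows", "body": {"series": [[[0,0,-0.002,0,0,0,0],[0,0,0,0,0,0,0],[0,0,0,0,0,0,0]]]}}

```text
time: 13.9
tool_pos: [0.5371, -0.0655, 0.2227]
tool_rot: [0.0, 0.02, 1.0, -0.001]
contact_force: [-6.7, -1.1, 16.8]
gripper_width: 0.0
grasp_force: 8.1
```

The lever is firmly at its stop at z = 0.2227, which is level. I'll lift clear and check.

Emit:
{"method": "play_rows", "body": {"series": [[[0,0,0.015,0,0,0,0],[0,0,0.04,0,0,0,0],[0,0,0.045,0,0,0,0],[-0.04,0.02,0.03,0,0,0,0],[-0.04,0.03,0.02,0,0,0,0],[-0.03,0.04,0,0,0,0,0],[0,0.04,0,0,0,0,0],[0,0.04,0,0,0,0,0],[0,0,0,0,0,0,0],[0,0,0,0,0,0,0]]]}}

```text
time: 14.9
tool_pos: [0.4323, 0.1023, 0.3649]
tool_rot: [-0.001, 0.018, 1.0, -0.0]
contact_force: [-0.6, -0.3, -0.8]
gripper_width: 0.006
grasp_force: 0.0
```

Run:
```python
from h import *
r=lambda i:cv2.resize(i,(400,400),interpolation=cv2.INTER_CUBIC)
f=snap('top','top4');a=f['frame'][130:270,220:400]; g=snap('side','side4');b=g['frame'][120:250,250:380]
cv2.imwrite('pics/c4.png',np.hstack([r(a),r(b)]))
```

```text
(no output)
```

View pics/c4.png

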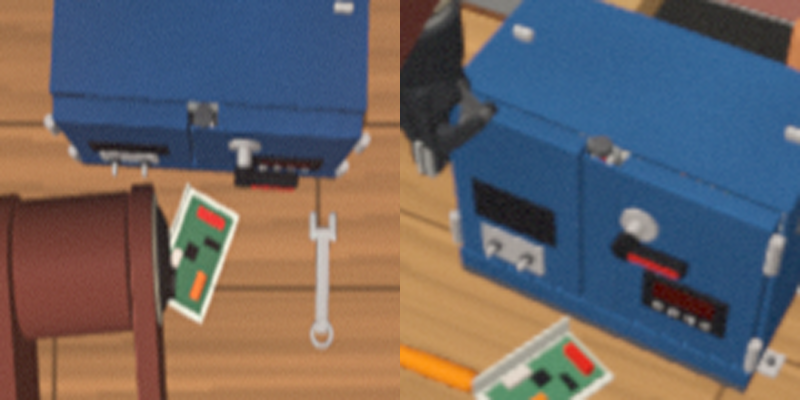

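The leaves are shut and lapped, the bolt is home with its head at (600,150) and no red showing, and the lever is level, running (620,245) to (685,268). The board and wrench are undisturbed.

```bash
python3 -c "
from plant import manip
print(manip.job_done())"
```

```text
the job is handed in; nothing more can be done
None
```

I closed the enclosure in the required order and handed the job in at about 15 s: the final pictures show both leaves shut and lapped, no red on the bolt, the lever level, and no sign of disturbed parts; no verdict came back.

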